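# Cure an inked panel with a push-to-turn selector

### The job

Cure the inked wooden panel with the blue ring: lay it flat and squarely, wholly on the black pad of the curing unit's pulled-out tray, let go of it, and then push the tray fully home. Next push the selector dial in and, holding it in, turn it clockwise two positions, from the white off mark to the two red dots, and let it spring fully back up there; then press the green start button all the way down and release it. Leave everything else on the table where it is.

Things in the scene. Friction and masses are not known exactly. Their poses are not given: they have to be found in the camera images.
- panel_center (a point): centre (half-way up) of the plywood panel to be cured: 90 x 56 x 12 mm, white top with a blue ring round a blue dot; x along its 90 mm side, z up. It lies flat on the table and weighs about 60 g
- pad (a point): centre of the top of the black rubber pad (116 mm along x by 84 mm along y) on the curing unit's tray, 15 mm above the table. x points to the unit's back, the way the tray is pushed in; y to its left; z up. The tray plate around the pad is 124 mm wide in y, 2 mm below the pad's top, without side rims
- hood_front (a point): middle of the top front edge of the white hood (amber window on top, 152 mm wide, 75 mm high) that the tray slides into; axes as the pad's. Its passage is 136 mm wide and leaves 48 mm above the pad. The blue console (50 mm high, 205 mm along x, 148 mm wide) joins its right (-y) side: it begins 81 mm from this point in y and reaches 78 mm ahead (-x) of it
- tray_handle (a point): middle of the front (-x) face of the tray's black upright handle, 52 mm above the table; axes as the pad's. The handle is 70 mm wide in y, 10 mm thick in x, top edge 67 mm above the table, front face 70 mm ahead of the pad's centre; push it in +x
- tray (a joint): how far the tray is pulled out, m: 0 fully home (a hard stop), up to 0.122; slides with about 1.5 N of friction and stays where left
- dial_grip (a point): on the axis of the selector dial on the console's top, at grip height, 88 mm above the table when up. The grip is a black bar 62 mm long (along x; the +x end has the white pointer line), 14 mm thick (y), 32 mm high: 14.5 mm above this point to 17.5 mm below it, where it stands on a 64 mm disc. z is up along the axis
- dial (a joint): angle of the dial, rad, growing clockwise seen from above: 0 off (white bar mark), 0.6 one red dot, 1.2 two red dots, 1.8 three red dots (the last). While up it is locked, with only 0.05 of play either side; it turns freely while pushed in 10 mm or more, and passes positions as long as it is held in. Let up within about 0.2 of a position it centres itself there and springs fully up
- dial_push (a joint): how far the dial is pushed in (down), m: 0 up, 0.012 fully in (stop); spring of 3 N at the top, 9 N at the bottom. All dial parts go down with it
- start_top (a point): centre of the top of the green start button, 36 mm across, on the console 100 mm ahead of the dial, 72 mm above the table; z up
- start (a joint): how far the start button is pressed (down), m: 0 up, 0.006 fully down (stop, about 5 N); springs back; counts as pressed from 0.0045
- other_panel: plywood panel of the same size as the task's, with three slanted red bars instead of the blue ring; origin under its centre. Leave alone
- ink_jar: blue ink jar, black cap, 56 mm across, 70 high; origin under its centre. Leave alone
- pen_pot: blue pot 76 mm across, 95 high, with pens to 160; origin under its centre. Leave alone
- tape: yellow roll of tape lying flat, 90 mm across, 24 high; origin under its centre. Leave alone
- stapler: red stapler 150 mm long, 55 high; origin under its centre. Leave alone
- marker_a: lying marker with blue cap, 140 x 15 mm; origin under its centre. Leave alone
- marker_b: lying marker with green cap, 140 x 15 mm; origin under its centre. Leave alone
- glue: white glue bottle, orange cap, 48 mm across, 110 high; origin under its centre. Leave alone
- panel: the panel itself; origin under its centre, 6 mm below point panel_center, same axes
There are look-alikes about, which are no part of the job. What is shaped like the panel but orange, purple or turquoise is not meant.

How it is judged:
On the way, in this order (a step that is already met when the one before it is completed fails the run):
1. the blue-ring panel lies flat and squarely on the tray's pad, let go (x of panel_center in the frame of pad between -0.016 and 0.016 m and y of panel_center in the frame of pad between -0.016 and 0.016 m and z of panel_center in the frame of pad between 0.002 and 0.01 m and angle between the x axis of panel_center and the x axis of pad, either way round below 0.26 rad and angle between panel_center's own z axis and vertical below 0.08 rad and contact force between the fingers and panel below 0.2 N and value of joint tray above 0.05 m), for 0.2 s.
2. the tray is fully home with the panel on its pad (x of panel_center in the frame of pad between -0.016 and 0.016 m and y of panel_center in the frame of pad between -0.016 and 0.016 m and z of panel_center in the frame of pad between 0.002 and 0.01 m and angle between the x axis of panel_center and the x axis of pad, either way round below 0.26 rad and angle between panel_center's own z axis and vertical below 0.08 rad and value of joint tray below 0.006 m), for 0.2 s.
3. the dial is held in and turned away from off (value of joint tray below 0.006 m and value of joint dial_push above 0.007 m and value of joint dial above 0.25 rad), for 0.05 s.
4. the dial is at the two dots and back up (value of joint tray below 0.006 m and value of joint dial between 1.08 and 1.32 rad and value of joint dial_push below 0.002 m), for 0.2 s.
5. the start button is pressed (all of step 4 and value of joint start above 0.0045 m), for 0.05 s.
At the end, for the whole second after the job is handed in: Blue-ring panel at rest, flat on the pad, centre within 16 mm of the pad centre along and across, long side within 0.26 rad of the tray's; tray home within 6 mm; dial at the two dots (1.08 to 1.32 rad), up within 2 mm; start button up within 1.5 mm (all of step 4 and x of panel_center in the frame of pad between -0.016 and 0.016 m and y of panel_center in the frame of pad between -0.016 and 0.016 m and z of panel_center in the frame of pad between 0.002 and 0.01 m and angle between the x axis of panel_center and the x axis of pad, either way round below 0.26 rad and angle between panel_center's own z axis and vertical below 0.08 rad and value of joint start below 0.0015 m and linear speed of panel below 0.02 m/s); the robot touches nothing.
It fails at once if a bystander is moved by more than 20 mm (distance of any of other_panel, ink_jar, pen_pot, tape, stapler, marker_a, marker_b, glue from where it was at the start of the episode above 0.02 m).
It also fails if it takes over 67 s, if anything falls off the work surface, if the arm or the gripper's body presses on something with over 40 N, if the wrist force passes 120 N, or if a joint passes its speed limit or range.

### The arm

A 6-joint arm with a two-finger parallel gripper is mounted at the origin on the work surface. World frame = base frame: x ahead of the robot, y to its left, z up, the work surface at z = 0. Lengths are in m, angles in rad, forces in N, time in s.
With the tool pointing down it reaches from about 0.3 to 0.95 m from the base axis. Payload 3.1 kg.
Tool frame: the origin (TCP) lies on the mounting face of the last link; the fingertips stand 173 mm ahead of it and the grasp point (between the pads) lies 155 mm ahead of it (manip.tcp_to_grasp is the distance from the TCP to the grasp point, in m); z points along the fingers, y is the direction in which the jaws open and shut (so a half turn about z gives the same grasp; the last joint's range is limited). The gripper opens to 85 mm and grips with 20 to 120 N. Pads are 22 mm wide; open, the fingers measure 114 mm over their backs; the gripper's body (76 mm by 85 mm) begins 54 mm behind the grasp point. The pads swing forward as they close: fully open they stand 13 mm farther back than shut.
Start: joints at [1.228, 0.308, 1.634, -0, 1.2, -0.07], TCP at [0.168, 0.602, 0.405] pointing down, gripper open.
Joint ranges: [-3.06, 3.06], [-0.79, 1.96], [0.05, 2.63], [-1.19, 4.34], [0.05, 2.64], [-2.94, 2.94]. Speed limits (rad/s): [2.79, 2.79, 3.14, 3.14, 3.14, 3.14].

### API

Orientations are given as a unit quaternion [w, x, y, z].
In Python, from rig import manip, capture, calibration, job, models gives the robot as it stands.
- The arm moves only by the shell command python3 -m handwheel 'ROWS'. ROWS is JSON, a list of rows, each a list of 7 numbers: the shift along the tool's x, y, z in cm, then the turn, a rotation vector about the tool's x, y, z in rad, then the closure in counts, from 0 (fully open) to 255 (shut). In form: [[dx, dy, dz, ax, ay, az, gripper], ...]. A call has 1 to 20 rows; each row is the pose to reach, as a shift and turn from the pose commanded when the call began, along the tool's axes at that moment; what a row does not reach only later rows make up. A row lasts 1/10 s, in which the tool goes at most 50 mm and 8.59 degrees, less where a joint would pass 70% of its speed; a pose out of reach is approached as far as the arm can. A call with a gripper value outside its range is refused whole. The fingers move at their own pace and stop on an object; the grip force is fixed at half the most. Time passes only in rows, so rows that repeat a pose let the fingers close. It gives the time, the measured TCP pose, the force and the opening at its end, in the units of the state.
- manip.get_state(): the state, without advancing time (a new reading comes with each control period).
- capture(name): name is "side" or "top"; returns the picture (420x560x3 uint8, blue, green, red); there is no depth.
- calibration(name): a dict with "fx", "fy", "cx", "cy" (pixels), "distortion" ([k1, k2, p1, p2, k3] as OpenCV has them; the pictures are not rectified), "extrinsics" (4x4, takes a point from camera to world coordinates). Camera axes: x right, y down, z forward; pixel columns grow to the right and rows downward; lengths in m; the calibration is good to about 2 mm. A picture is of the moment at which its call begins. calibration takes no time and is no camera call.
- job.job_done(): hands the job in, once; it reports no verdict.
Trained networks look in the newest picture that a camera, given by its name, has taken for a name from the list of things; names that differ only in an ending like _2 or _b are one class to them, and where a whole thing is asked for, a point or a joint stands for the part that bears it (a point fixed in the world has none). Each returns a list of dicts, best first, with "score" (0 to 1); they miss things now and then, are a little off and sometimes report something else, mostly with a low value. They report only what shows in the picture. A call takes as long as a camera call. They do not tell look-alikes from the thing itself.
- models.silhouettes(camera, name): "mask" (420x560 bool, what is visible of it) and "bbox" ([left, top, width, height] in pixels, round what is visible of it).
The state is a dict: "clock": time; "q": joint angles; "qvel": joint speeds; "effort": joint torques, N m; "tool_pos": TCP position; "tool_rot": TCP orientation; "contact_force": force on the tool from outside, world axes, zero at the start; "wrist_torque": the same for the moment, N m; "finger_gap": opening from 0.0 (shut) to 1.0 (fully open).
Only numpy, scipy, OpenCV 4.12 (cv2) and the standard library are available. Lean on these libraries where they do the work, as an engineer would, in place of code of your own. Each camera call takes 0.05 s, during which the arm holds its last target. There are 200 camera calls.

## Working session

There is one attempt and no reset: what is moved stays moved. The work goes in short steps, Python scripts to look and compute and a shell command to move; the robot and the scene stay as the last step left them, time stands still between calls to the robot, and variables do not carry over. Pictures are saved under pics/ and viewed, about 8 in all and at most 12, crops included, and the job is handed in when it is done.

```bash
ls; mkdir -p pics; python3 - <<'E'
from rig import manip,capture,calibration
import cv2,numpy as np
for n in("top","side"):
    cv2.imwrite(f"pics/{n}0.png",capture(n)); c=calibration(n); print(n,c["fx"],c["cx"],c["cy"],c["distortion"]); print(np.round(c["extrinsics"],3))
s=manip.get_state();print(s)
E
```

```text
pics
top 499.9641236301621 277.0490168846305 212.38329895985433 [-0.15526413  0.          0.          0.          0.        ]
[[-0.018 -0.985  0.173  0.293]
 [-1.     0.015 -0.016 -0.012]
 [ 0.013 -0.173 -0.985  1.357]
 [ 0.     0.     0.     1.   ]]
side 534.8035942403745 278.41710961048693 216.93932238343098 [0.03885248 0.         0.         0.         0.        ]
[[ 0.832 -0.308  0.461 -0.112]
 [-0.555 -0.472  0.685 -0.934]
 [ 0.007 -0.826 -0.564  0.843]
 [ 0.     0.     0.     1.   ]]
{'clock': 0.1, 'q': array([ 1.22828130e+00,  3.08921391e-01,  1.63503687e+00, -2.88583160e-05,
        1.19972865e+00, -6.96782104e-02]), 'qvel': array([ 0.00131417, -0.00055394, -0.00409106, -0.00029888, -0.0017913 ,
       -0.001595  ]), 'effort': array([-6.89131866e-04, -4.16403472e+01, -2.77642304e+01, -1.25875681e-04,
        3.93515555e-03, -8.38302611e-06]), 'tool_pos': array([0.16830428, 0.60151806, 0.40357006]), 'tool_rot': array([-2.01128116e-04,  1.35990408e-01,  9.90709600e-01, -1.02771986e-03]), 'contact_force': array([ 0.06607654,  0.44883702, -0.05120862]), 'wrist_torque': array([-0.00605132, -0.02459982,  0.0423833 ]), 'finger_gap': 0.9998449721678087}
```

View pics/top0.png

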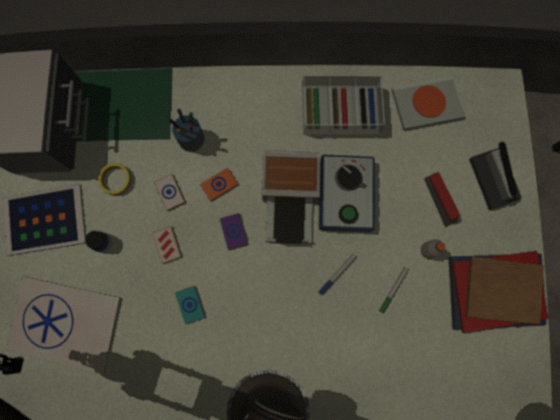

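View pics/side0.png

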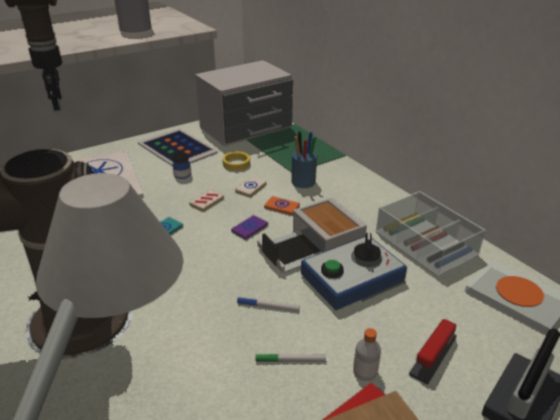

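The top view shows the blue-ring white panel at about (169,191), the unit's hood at (291,175), its pulled-out tray with black pad at (290,218), the dial at (348,178) and the start button at (348,213). The side view agrees.

```bash
cat > h.py <<'E'
from rig import manip,capture,calibration,models
import cv2,numpy as np
from scipy.spatial.transform import Rotation as R
def K(c): return np.array([[c["fx"],0,c["cx"]],[0,c["fy"],c["cy"]],[0,0,1.]])
def world(n,px,z):
    c=calibration(n);T=np.array(c["extrinsics"])
    u=cv2.undistortPoints(np.float64(px).reshape(-1,1,2),K(c),np.float64(c["distortion"])).reshape(-1,2)
    d=np.c_[u,np.ones(len(u))]@T[:3,:3].T
    return T[:3,3]+d*((z-T[2,3])/d[:,2])[:,None]
def proj(n,P):
    c=calibration(n);T=np.linalg.inv(c["extrinsics"])
    return cv2.projectPoints(np.float64(P).reshape(-1,1,3),cv2.Rodrigues(T[:3,:3])[0],T[:3,3],K(c),np.float64(c["distortion"]))[0].reshape(-1,2)
def rect(n,mask,z):
    cs=cv2.findContours(mask.astype(np.uint8),cv2.RETR_EXTERNAL,cv2.CHAIN_APPROX_NONE)[0]
    p=max(cs,key=cv2.contourArea).reshape(-1,2)
    w=world(n,p,z)[:,:2]; b=cv2.boxPoints(cv2.minAreaRect((w*1000).astype(np.float32)))/1000
    e=[b[1]-b[0],b[2]-b[1]]; e.sort(key=np.linalg.norm)
    return b.mean(0),[np.linalg.norm(e[1]),np.linalg.norm(e[0])],np.arctan2(e[1][1],e[1][0])
def tcp():
    s=manip.get_state();q=s["tool_rot"];return s,np.array(s["tool_pos"]),R.from_quat([q[1],q[2],q[3],q[0]])
E
python3 - <<'E'
from h import *
im=capture("top")
for n,z in [("panel_center",.012),("pad",.015),("hood_front",.075),("tray_handle",.067),("dial_grip",.1025),("start_top",.072),("other_panel",.012)]:
    for d in models.silhouettes("top",n)[:4]:
        if d["score"]<.3: continue
        c,s,a=rect("top",d["mask"],z); print(n,round(d["score"],2),d["bbox"],np.round(c,4),np.round(s,3),round(a,3))
x=cv2.resize(im[130:260,140:400],None,fx=3,fy=3,interpolation=cv2.INTER_CUBIC)
cv2.imwrite("pics/c1.png",cv2.convertScaleAbs(x,alpha=1.8))
E
```

```text
panel_center 0.97 [155.4, 178.6, 31.7, 36.6] [0.591  0.2644] [0.092 0.057] 0.412
panel_center 0.97 [175.1, 284.6, 26.7, 38.2] [0.2836 0.2038] [0.093 0.057] 0.314
panel_center 0.72 [199.7, 170.1, 40.2, 32.2] [0.6105 0.1256] [0.091 0.061] -1.068
panel_center 0.68 [222.0, 211.4, 27.9, 39.6] [0.4792 0.0867] [0.093 0.059] 0.253
pad 0.91 [265.8, 194.8, 48.3, 51.3] [ 0.5076 -0.066 ] [0.133 0.127] -0.068
hood_front 0.57 [261.7, 152.8, 113.3, 92.4] [ 0.557  -0.1412] [0.296 0.248] 1.517
tray_handle 0.75 [263.3, 197.3, 51.1, 47.1] [ 0.4998 -0.064 ] [0.124 0.12 ] -0.04
dial_grip 0.89 [337.1, 162.7, 26.0, 24.8] [ 0.6053 -0.2194] [0.062 0.06 ] -0.041
dial_grip 0.71 [265.5, 194.9, 46.0, 49.4] [ 0.4945 -0.0626] [0.121 0.116] -0.053
start_top 0.47 [342.5, 206.4, 15.1, 13.8] [ 0.5141 -0.2187] [0.032 0.032] -0.04
other_panel 0.85 [150.7, 225.3, 31.4, 36.4] [0.4446 0.2682] [0.091 0.055] 0.371
```

View pics/c1.png

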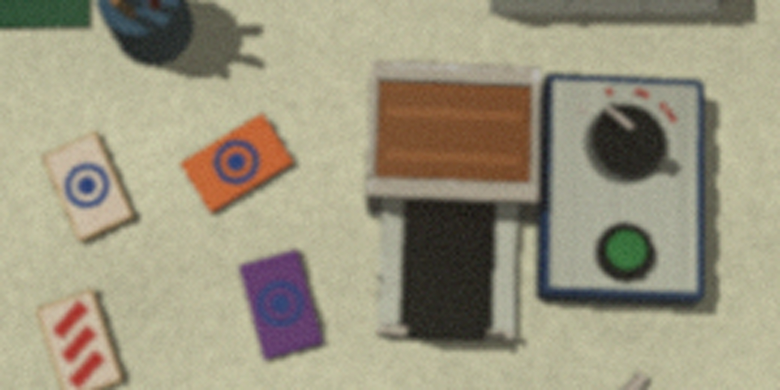

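The crop confirms it: the blue-ring panel is at crop (88,187). The console corners, hood corners, plate edges and pointer (toward upper left, off) are also visible. I'll turn these into unit geometry.

```bash
python3 - <<'E'
from h import *
f=lambda pts,z:world("top",np.array(pts)/3.+[140-.33,130-.33],z)[:,:2]
con=f([(548,75),(703,82),(541,298),(700,300)],.05);hood=f([(373,62),(540,68),(368,193),(535,200)],.075)
pl=f([(384,202),(522,206),(380,335),(517,343)],.013);hb=f([(404,338),(492,340)],.013)
mid=f([(404,210),(495,210)],.015)
dial=f([(632,128),(610,108)],.1025);
im=capture("top")
def show(n,p):print(n,np.round(p,4).tolist())
show("con",con);show("hood",hood);show("plate",pl);show("handlebottom",hb);show("padside",mid);show("pointer",dial)
for a in (con,hood): print("yaw x-dir",[round(float(np.arctan2(*(a[i]-a[i+2])[::-1])),3) for i in(0,1)],"yaw from y",[round(float(np.arctan2(*-(a[i+1]-a[i])[[0,1]])) if 0 else float(np.arctan2((a[i+1]-a[i])[0],-(a[i+1]-a[i])[1]))*-1,3) for i in(0,2)], np.linalg.norm(a[0]-a[2]),np.linalg.norm(a[0]-a[1]))
g=im.astype(int); b=(g[...,1]-g[...,2]>25)&(g[...,1]-g[...,0]>15); b[:,:335]=0;b[:,365:]=0;b[:195]=0;b[230:]=0
ys,xs=np.nonzero(b);print("green",len(xs),rect("top",b,.072))
# grip: white pointer pixels & zoom both cams
p=proj("side",[[.60,-.219,.09],[.514,-.219,.072]]);print(p)
x=int(p[0,0]);y=int(p[0,1])
A=cv2.resize(im[155:205,318:378],None,fx=8,fy=8,interpolation=cv2.INTER_CUBIC)
s=capture("side");B=cv2.resize(s[225:285,330:410][:50],None,fx=8,fy=8,interpolation=cv2.INTER_CUBIC)
cv2.imwrite("pics/c2.png",cv2.convertScaleAbs(cv2.resize(A,(390,325)) ,alpha=2.5))
A=cv2.resize(A,(480,400));B=cv2.resize(B,(320,400)) if 0 else cv2.resize(s[225:285,340:388],(320,400),interpolation=cv2.INTER_CUBIC)
cv2.imwrite("pics/c2.png",cv2.convertScaleAbs(np.hstack([A,B]),alpha=2.5))
E
```

```text
con [[0.68, -0.159], [0.6722, -0.301], [0.4761, -0.1458], [0.4718, -0.2875]]
hood [[0.6866, -0.0007], [0.6792, -0.1493], [0.5675, 0.0051], [0.5591, -0.1408]]
plate [[0.5722, -0.0086], [0.5666, -0.1349], [0.4499, -0.0032], [0.4406, -0.1266]]
handlebottom [[0.4469, -0.0248], [0.4437, -0.1041]]
padside [[0.564, -0.0267], [0.5628, -0.1099]]
pointer [[0.616, -0.2246], [0.6342, -0.2061]]
yaw x-dir [-0.065, -0.067] yaw from y [0.055, 0.03] 0.20438803591048813 0.14212940136896926
yaw x-dir [-0.049, -0.071] yaw from y [0.05, 0.057] 0.11920688769876127 0.14877645446199866
green 103 (array([ 0.5140828 , -0.21996966], dtype=float32), [np.float32(0.029234145), np.float32(0.0266263)], np.float32(1.5547925))
[[360.85347683 244.90343467]
 [331.20637901 263.81067819]]
```

View pics/c2.png

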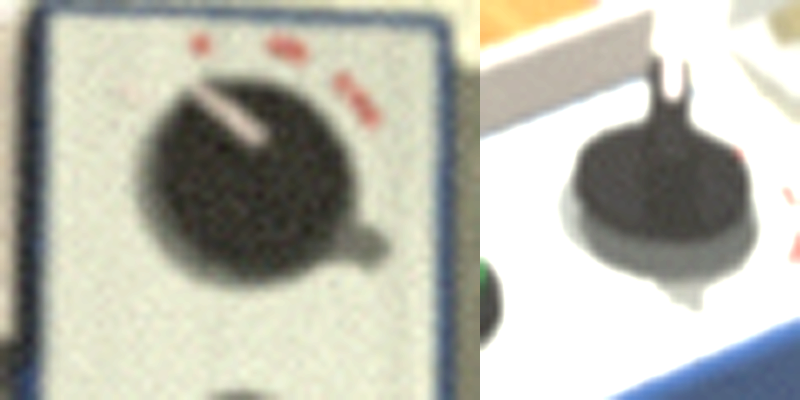

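Measured positions, all consistent with the given sizes:

| Item | World x, y (m) | Yaw (rad) |
|---|---|---|
| Panel | 0.591, 0.264 | 0.41 |
| Unit | – | about −0.057 |
| Pad | 0.515, −0.0685 | – |
| Dial axis | 0.6135, −0.225 | pointer about 0.8 |
| Start button | 0.514, −0.2195 | – |

Next I move above the panel.

```bash
cat >> h.py <<'E'
def goto(x,y,z,yaw,shift=True):
    "shift(cm)/turn in tool axes to reach tool-down pose with tool x at yaw"
    s,p,r=tcp(); c,d=np.cos(yaw),np.sin(yaw)
    t=R.from_matrix(np.array([[c,d,0],[d,-c,0],[0,0,-1.]]))
    print("now",np.round(p,4),"yaw",round(float(np.arctan2(*r.as_matrix()[[1,0],0])),3),"F",np.round(s["contact_force"],1),"gap",round(s["finger_gap"],3),"t",s["clock"],"q6",round(s["q"][5],2))
    print("shift",np.round(r.inv().apply(np.array([x,y,z])-p)*100,2),"turn",np.round((r.inv()*t).as_rotvec(),3))
E
python3 -c "
from h import *
goto(.591,.264,.23,.412+np.pi)"
```

```text
now [0.1684 0.6019 0.4047] yaw 2.869 F [ 0.4  0.6 -0.1] gap 1.003 t 0.6 q6 -0.07
shift [-49.8  -21.15  17.47] turn [-0.    -0.    -0.685]
```

```bash
python3 -m handwheel '[[-4,-1.7,1,0,0,-0.1,0],[-8,-3.4,2,0,0,-0.2,0],[-12,-5,3,0,0,-0.3,0],[-16,-6.8,4,0,0,-0.4,0],[-20,-8.5,5,0,0,-0.5,0],[-24,-10.2,6.5,0,0,-0.6,0],[-28,-12,8,0,0,-0.685,0],[-32,-13.6,10,0,0,-0.685,0],[-36,-15.3,12,0,0,-0.685,0],[-40,-17,13.5,0,0,-0.685,0],[-44,-18.7,15,0,0,-0.685,0],[-47,-20,16.5,0,0,-0.685,0],[-49.8,-21.15,17.47,0,0,-0.685,0],[-49.8,-21.15,17.47,0,0,-0.685,0],[-49.8,-21.15,17.47,0,0,-0.685,0],[-49.8,-21.15,17.47,0,0,-0.685,0],[-49.8,-21.15,17.47,0,0,-0.685,0]]'; python3 - <<'E'
from h import *
goto(.591,.264,.171,.412+np.pi)
im=capture("top")
im2=capture("side")
a=cv2.resize(im[150:250,120:240],(480,400),interpolation=cv2.INTER_CUBIC)
b=cv2.resize(im2[110:230,190:286],(320,400),interpolation=cv2.INTER_CUBIC)
cv2.imwrite("pics/p4.png",cv2.convertScaleAbs(np.hstack([a,b]),alpha=1.8))
E
```

```text
clock: 2.3
tool_pos: [0.5903, 0.2651, 0.2306]
tool_rot: [0.0, -0.205, 0.979, 0.0]
contact_force: [0.0, -0.6, -0.2]
finger_gap: 0.998
now [0.5903 0.2651 0.2306] yaw -2.728 F [ 0.  -0.6 -0.2] gap 0.998 t 2.3 q6 -1.63
shift [-0.02 -0.13  5.96] turn [0.    0.    0.002]
```

View pics/p4.png

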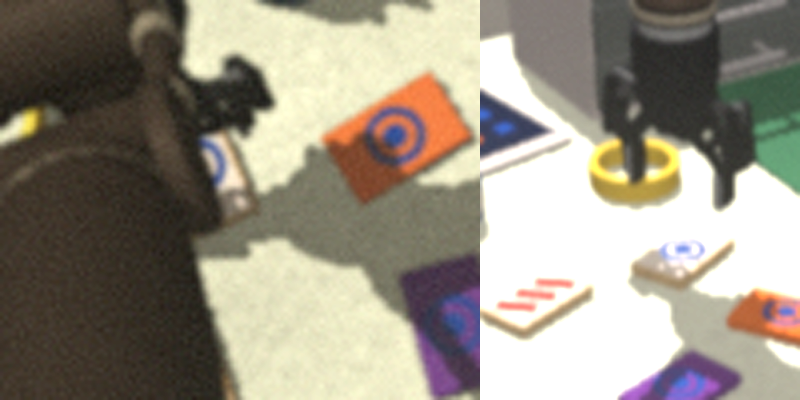

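In the side crop the open fingers (635,175 and 725,200) straddle the blue-ring panel at (683,255). I'll lower the gripper and close it gently.

```bash
python3 -m handwheel '[[0,-0.1,2,0,0,0,0],[0,-0.1,4,0,0,0,0],[0,-0.1,5,0,0,0,0],[0,-0.1,5.5,0,0,0,0],[0,-0.1,5.96,0,0,0,0],[0,-0.1,5.96,0,0,0,0],[0,-0.1,5.96,0,0,0,0]]' && python3 -m handwheel '[[0,0,0,0,0,0,50],[0,0,0,0,0,0,60],[0,0,0,0,0,0,70],[0,0,0,0,0,0,80],[0,0,0,0,0,0,90],[0,0,0,0,0,0,100],[0,0,0,0,0,0,110],[0,0,0,0,0,0,110],[0,0,0,0,0,0,110],[0,0,0,0,0,0,110]]'
```

```text
clock: 3.1
tool_pos: [0.5918, 0.2633, 0.1711]
tool_rot: [0.001, -0.205, 0.979, 0.0]
contact_force: [-0.5, 0.2, 0.4]
finger_gap: 0.996
clock: 4.1
tool_pos: [0.5918, 0.2633, 0.1712]
tool_rot: [0.001, -0.205, 0.979, 0.0]
contact_force: [-1.0, 1.0, 5.7]
finger_gap: 0.635
```

Gripped at 54 mm. Lift and check the lift.

```bash
python3 -m handwheel '[[0,0,-1,0,0,0,120],[0,0,-3,0,0,0,120],[0,0,-6,0,0,0,120],[0,0,-9,0,0,0,120],[0,0,-11,0,0,0,120],[0,0,-11,0,0,0,120],[0,0,-11,0,0,0,120]]'; python3 -c "
from h import *
goto(.515,-.0685,.24,np.pi-.057)"
```

```text
clock: 4.8
tool_pos: [0.5912, 0.2629, 0.2801]
tool_rot: [-0.0, -0.205, 0.979, -0.0]
contact_force: [1.0, -0.4, -0.3]
finger_gap: 0.633
now [0.5912 0.2629 0.2801] yaw -2.729 F [ 1.  -0.4 -0.3] gap 0.633 t 4.8 q6 -1.63
shift [ 20.25 -27.32   4.02] turn [-0.    -0.     0.469]
```

```bash
python3 -m handwheel '[[1,-1.4,0,0,0,0.03,120],[3,-4,0,0,0,0.08,120],[5.5,-7.5,0,0,0,0.15,120],[8,-11,0,0,0,0.22,120],[10.5,-14,0,0,0,0.28,120],[13,-17.5,0,0,0,0.34,120],[15.5,-21,0.5,0,0,0.4,120],[18,-24,1.5,0,0,0.44,120],[19.5,-26.3,3,0,0,0.46,120],[20.25,-27.32,4.02,0,0,0.469,120],[20.25,-27.32,4.02,0,0,0.469,120],[20.25,-27.32,4.02,0,0,0.469,120],[20.25,-27.32,4.02,0,0,0.469,120],[20.25,-27.32,4.02,0,0,0.469,120]]'; python3 - <<'E'
from h import *
goto(.515,-.0685,.188,np.pi-.057)
im=capture("top")
im2=capture("side")
a=cv2.resize(im[145:255,240:390],(480,352),interpolation=cv2.INTER_CUBIC)
b=cv2.resize(im2[160:290,225:345],(320,352),interpolation=cv2.INTER_CUBIC)
cv2.imwrite("pics/p5.png",cv2.convertScaleAbs(np.hstack([a,b]),alpha=1.8))
E
```

```text
clock: 6.2
tool_pos: [0.5152, -0.0672, 0.2402]
tool_rot: [-0.001, 0.028, 1.0, 0.0]
contact_force: [-1.5, 0.1, -1.4]
finger_gap: 0.636
now [ 0.5152 -0.0672  0.2402] yaw 3.087 F [-1.5  0.1 -1.4] gap 0.636 t 6.2 q6 -1.73
shift [ 0.   -0.13  5.22] turn [ 0.    -0.001  0.002]
```

View pics/p5.png

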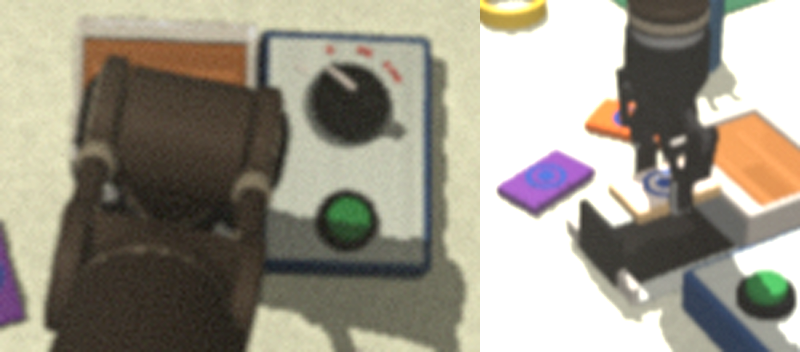

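In the side crop the panel is level at (660,190), above the pad and between the handle and hood. I'll lower it, then let go.

```bash
python3 -m handwheel '[[0,-0.1,1.5,0,0,0,120],[0,-0.1,3,0,0,0,120],[0,-0.1,4,0,0,0,120],[0,-0.1,4.6,0,0,0,120],[0,-0.1,5,0,0,0,120],[0,-0.1,5.2,0,0,0,120],[0,-0.1,5.3,0,0,0,120],[0,-0.1,5.3,0,0,0,120]]'
```

```text
clock: 7.1
tool_pos: [0.5155, -0.0694, 0.1875]
tool_rot: [0.0, 0.028, 1.0, -0.0]
contact_force: [-0.7, 0.0, -0.1]
finger_gap: 0.633
```

```bash
python3 -m handwheel '[[0,0,0.1,0,0,0,120],[0,0,0.1,0,0,0,120],[0,0,0.1,0,0,0,80],[0,0,0.1,0,0,0,60],[0,0,0.1,0,0,0,40],[0,0,0.1,0,0,0,20],[0,0,0.1,0,0,0,0],[0,0,0.1,0,0,0,0],[0,0,0.1,0,0,0,0],[0,0,0.1,0,0,0,0]]' && python3 -m handwheel '[[0,0,-1,0,0,0,0],[0,0,-3,0,0,0,0],[0,0,-6,0,0,0,0],[0,0,-10,0,0,0,0],[0,0,-12,0,0,0,0],[5,0,-12,0,0,0,0],[10,0,-12,0,0,0,0],[15,0,-12,0,0,0,0],[15,0,-12,0,0,0,0],[15,0,-12,0,0,0,0]]'; python3 - <<'E'
from h import *
im=capture("top")
for d in models.silhouettes("top","panel_center")[:5]:
    if d["score"]>.3: print(round(d["score"],2),d["bbox"],[np.round(v,3) for v in rect("top",d["mask"],.027)])
im2=capture("side")
a=cv2.resize(im[145:255,240:390],(480,352),interpolation=cv2.INTER_CUBIC)
b=cv2.resize(im2[160:290,225:345],(320,352),interpolation=cv2.INTER_CUBIC)
cv2.imwrite("pics/p6.png",cv2.convertScaleAbs(np.hstack([a,b]),alpha=1.8))
goto(.405,-.0605,.21,np.pi-.057)
E
```

```text
clock: 8.1
tool_pos: [0.5152, -0.0693, 0.1862]
tool_rot: [-0.0, 0.028, 1.0, -0.0]
contact_force: [0.6, 0.3, -0.4]
finger_gap: 1.0
clock: 9.1
tool_pos: [0.3643, -0.0606, 0.3065]
tool_rot: [0.001, 0.029, 1.0, -0.0]
contact_force: [0.4, 0.0, -0.2]
finger_gap: 0.997
0.97 [281.1, 201.9, 25.3, 34.3] [array([ 0.515, -0.071], dtype=float32), array([0.09 , 0.054], dtype=float32), np.float32(-0.019)]
0.72 [201.7, 173.1, 39.1, 28.8] [array([0.607, 0.124], dtype=float32), array([0.086, 0.059], dtype=float32), np.float32(-1.001)]
0.69 [222.6, 213.2, 28.3, 37.5] [array([0.477, 0.084], dtype=float32), array([0.088, 0.055], dtype=float32), np.float32(0.268)]
0.56 [175.0, 287.0, 28.1, 37.2] [array([0.284, 0.202], dtype=float32), array([0.092, 0.055], dtype=float32), np.float32(0.33)]
now [ 0.3674 -0.0613  0.3075] yaw 3.085 F [-0.  -0.3  0. ] gap 0.999 t 9.25 q6 -1.8
shift [-3.71  0.3   9.77] turn [-0.001  0.004  0.   ]
```

View pics/p6.png

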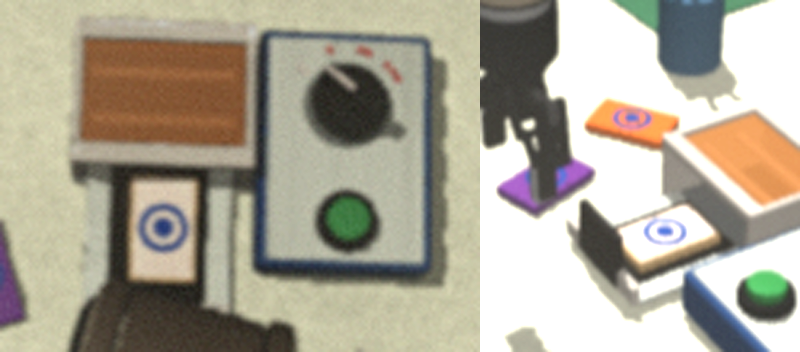

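The panel lies on the pad and is centred across it (12 px margins both sides at crop x 118–130 and 198–210). I'll check the x fit by projecting the model of the handle and pad into the side view.

```bash
python3 - <<'E'
from h import *
y=-.057;u=np.array([np.cos(y),np.sin(y)]);v=np.array([-u[1],u[0]]);P=np.array([.515,-.0695])
f=lambda a,b,z:[*(P+a*u+b*v),z]
im=capture("side");L=[225,160];k=6
a=cv2.convertScaleAbs(cv2.resize(im[160:260,225:345],None,fx=k,fy=k,interpolation=cv2.INTER_CUBIC),alpha=1.5)
def poly(pts,c):
    q=((proj("side",pts)-L+.5)*k).astype(np.int32);cv2.polylines(a,[q],True,c,1)
poly([f(-.07,.035,.067),f(-.07,-.035,.067),f(-.06,-.035,.067),f(-.06,.035,.067)],(0,0,255))
poly([f(-.07,.035,.067),f(-.07,-.035,.067),f(-.07,-.035,.013),f(-.07,.035,.013)],(0,0,255))
poly([f(-.058,.042,.015),f(-.058,-.042,.015),f(.058,-.042,.015),f(.058,.042,.015)],(0,255,0))
poly([f(-.045,.028,.027),f(-.045,-.028,.027),f(.045,-.028,.027),f(.045,.028,.027)],(255,0,0))
cv2.imwrite("pics/p7.png",a)
E
```

```text
(no output)
```

View pics/p7.png

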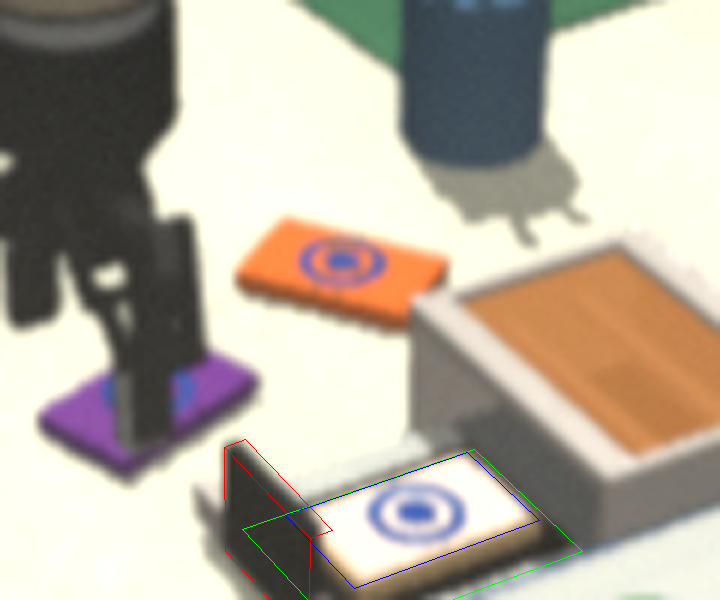

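The projected handle, pad and panel line up with the picture to within about 2 mm, so the placement is good. Close the gripper and go down in front of the handle.

```bash
python3 -m handwheel '[[-2,0.3,3,0,0,0,255],[-3,0.3,6,0,0,0,255],[-3,0.3,8,0,0,0,255],[-3,0.3,9,0,0,0,255],[-3,0.3,9.8,0,0,0,255],[-3,0.3,9.8,0,0,0,255],[-3,0.3,9.8,0,0,0,255],[-3,0.3,9.8,0,0,0,255]]' && python3 -c "
from h import *
goto(.445,-.0655,.2085,np.pi-.057)"
```

```text
clock: 10.1
tool_pos: [0.3962, -0.0597, 0.209]
tool_rot: [0.001, 0.028, 1.0, -0.0]
contact_force: [0.5, -0.7, 0.4]
finger_gap: 0.002
now [ 0.3962 -0.0597  0.209 ] yaw 3.085 F [ 0.5 -0.7  0.4] gap 0.002 t 10.1 q6 -1.77
shift [-4.9  -0.3   0.06] turn [-0.     0.002  0.   ]
```

```bash
python3 -m handwheel '[[-1,-0.3,0,0,0,0,255],[-2,-0.3,0,0,0,0,255],[-3,-0.3,0,0,0,0,255],[-3.5,-0.3,0,0,0,0,255],[-4,-0.3,0,0,0,0,255],[-4.6,-0.3,0,0,0,0,255],[-5.4,-0.3,0,0,0,0,255],[-6.2,-0.3,0,0,0,0,255],[-7,-0.3,0,0,0,0,255],[-7.8,-0.3,0,0,0,0,255],[-8.6,-0.3,0,0,0,0,255],[-9.4,-0.3,0,0,0,0,255],[-10.2,-0.3,0,0,0,0,255],[-11,-0.3,0,0,0,0,255],[-11.7,-0.3,0,0,0,0,255],[-12.2,-0.3,0,0,0,0,255],[-12.6,-0.3,0,0,0,0,255],[-13,-0.3,0,0,0,0,255],[-13,-0.3,0,0,0,0,255]]'
```

```text
clock: 12.0
tool_pos: [0.5262, -0.0701, 0.2086]
tool_rot: [0.001, 0.028, 1.0, -0.0]
contact_force: [0.0, 0.2, -0.1]
finger_gap: 0.001
```

```bash
python3 -m handwheel '[[-0.4,0,0,0,0,0,255],[-0.8,0,0,0,0,0,255],[-1.2,0,0,0,0,0,255],[-1.6,0,0,0,0,0,255],[-1.8,0,0,0,0,0,255],[-1.8,0,0,0,0,0,255]]';python3 -m handwheel '[[-0.2,0,0,0,0,0,255],[-0.4,0,0,0,0,0,255],[-0.6,0,0,0,0,0,255],[-0.6,0,0,0,0,0,255]]'
```

```text
clock: 12.6
tool_pos: [0.543, -0.0709, 0.208]
tool_rot: [-0.001, 0.028, 1.0, 0.0]
contact_force: [-3.6, -0.6, 2.6]
finger_gap: 0.001
clock: 13.0
tool_pos: [0.5451, -0.0709, 0.207]
tool_rot: [-0.008, 0.028, 1.0, 0.001]
contact_force: [-14.4, 0.5, 10.5]
finger_gap: 0.005
```

Force rises sharply, which means the stop. Back off, up, and look.

```bash
python3 -m handwheel '[[1,0,0,0,0,0,255],[3,0,0,0,0,0,255],[5,0,-1,0,0,0,255],[6,0,-5,0,0,0,255],[6,0,-9,0,0,0,200],[6,0,-12,0,0,0,150],[10,0,-12,0,0,0,100],[14,0,-12,0,0,0,0],[14,0,-12,0,0,0,0],[14,0,-12,0,0,0,0]]'; python3 - <<'E'
from h import *
im=capture("top");im2=capture("side")
a=cv2.resize(im[145:255,240:390],(480,352),interpolation=cv2.INTER_CUBIC)
b=cv2.resize(im2[180:290,285:385],(320,352),interpolation=cv2.INTER_CUBIC)
cv2.imwrite("pics/p8.png",cv2.convertScaleAbs(np.hstack([a,b]),alpha=1.8))
goto(.6135,-.225,.33,.80)
E
```

```text
clock: 14.0
tool_pos: [0.4092, -0.0633, 0.3285]
tool_rot: [0.002, 0.029, 1.0, -0.0]
contact_force: [-0.0, -0.1, 0.0]
finger_gap: 0.994
now [ 0.4108 -0.0636  0.329 ] yaw 3.085 F [-0.4 -0.4  0.6] gap 1.003 t 14.1 q6 -1.77
shift [-21.16 -14.96   0.  ] turn [0.004 0.003 2.285]
```

View pics/p8.png

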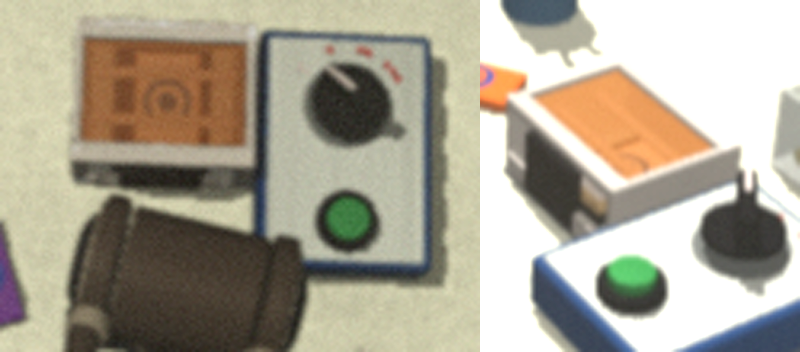

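The tray handle is flush under the hood front at (150,175), and the ring shows centred through the window at (168,102). Next, over the dial, which is still at off.

```bash
python3 -m handwheel '[[-1.5,-1,0,0,0,0.15,0],[-3,-2,0,0,0,0.3,0],[-5,-3.5,0,0,0,0.45,0],[-7,-5,0,0,0,0.6,0],[-9,-6.4,0,0,0,0.75,0],[-11,-7.8,0,0,0,0.9,0],[-13,-9.2,0,0,0,1.05,0],[-15,-10.6,0,0,0,1.2,0],[-17,-12,0,0,0,1.35,0],[-19,-13.4,0,0,0,1.5,0],[-20.5,-14.4,0,0,0,1.65,0],[-21.16,-14.96,0,0,0,1.8,0],[-21.16,-14.96,0,0,0,1.95,0],[-21.16,-14.96,0,0,0,2.1,0],[-21.16,-14.96,0,0,0,2.2,0],[-21.16,-14.96,0,0,0,2.285,0],[-21.16,-14.96,0,0,0,2.285,0],[-21.16,-14.96,0,0,0,2.285,0],[-21.16,-14.96,0,0,0,2.285,0]]'; python3 -c "
from h import *
goto(.6135,-.225,.250,.80)"
```

```text
clock: 16.0
tool_pos: [0.6127, -0.2248, 0.3279]
tool_rot: [0.0, 0.921, 0.39, 0.0]
contact_force: [-0.4, -0.0, 0.1]
finger_gap: 1.002
now [ 0.6127 -0.2248  0.3279] yaw 0.801 F [-0.4 -0.   0.1] gap 1.002 t 16.0 q6 0.35
shift [0.04 0.07 7.79] turn [ 0.    -0.     0.001]
```

```bash
python3 -m handwheel '[[0,0,2,0,0,0,0],[0,0,4,0,0,0,0],[0,0,6,0,0,0,0],[0,0,7,0,0,0,0],[0,0,7.7,0,0,0,0],[0,0,7.7,0,0,0,40],[0,0,7.7,0,0,0,100],[0,0,7.7,0,0,0,140],[0,0,7.7,0,0,0,160],[0,0,7.7,0,0,0,180],[0,0,7.7,0,0,0,200],[0,0,7.7,0,0,0,220],[0,0,7.7,0,0,0,230],[0,0,7.7,0,0,0,230],[0,0,7.7,0,0,0,230]]'; python3 -c "
from h import *
s=manip.get_state();print(s['wrist_torque'],s['finger_gap'],s['q'])"
```

```text
clock: 17.5
tool_pos: [0.6134, -0.226, 0.2523]
tool_rot: [0.003, 0.921, 0.389, 0.001]
contact_force: [2.6, -3.7, 0.0]
finger_gap: 0.147
[-0.59343056 -0.39576793  0.07210734] 0.14745756750542052 [-0.41934261  0.52864481  1.65869038 -0.00166868  0.94847319  0.35244424]
```

Gripped on the bar (12.5 mm). Push in 13 mm, then turn clockwise.

```bash
python3 -m handwheel '[[0,0,0.4,0,0,0,255],[0,0,0.8,0,0,0,255],[0,0,1.1,0,0,0,255],[0,0,1.25,0,0,0,255],[0,0,1.25,0,0,0,255]]'
```

```text
clock: 18.0
tool_pos: [0.6135, -0.226, 0.2407]
tool_rot: [0.002, 0.921, 0.389, 0.001]
contact_force: [1.1, -5.2, 8.8]
finger_gap: 0.151
```

```bash
python3 -m handwheel '[[0,0,0.05,0,0,0.1,255],[0,0,0.05,0,0,0.2,255],[0,0,0.05,0,0,0.3,255],[0,0,0.05,0,0,0.4,255],[0,0,0.05,0,0,0.5,255],[0,0,0.05,0,0,0.6,255],[0,0,0.05,0,0,0.7,255],[0,0,0.05,0,0,0.8,255],[0,0,0.05,0,0,0.9,255],[0,0,0.05,0,0,1.0,255],[0,0,0.05,0,0,1.1,255],[0,0,0.05,0,0,1.2,255],[0,0,0.05,0,0,1.2,255],[0,0,0.05,0,0,1.2,255],[0,0,0.05,0,0,1.2,255]]';python3 -c "
from h import *
goto(.6135,-.225,.250,-.40);print(manip.get_state()['wrist_torque'])"
```

```text
clock: 19.5
tool_pos: [0.6134, -0.2248, 0.2403]
tool_rot: [-0.0, 0.98, -0.199, 0.002]
contact_force: [0.0, -1.4, 8.6]
finger_gap: 0.153
now [ 0.6134 -0.2248  0.2403] yaw -0.401 F [ 0.  -1.4  8.6] gap 0.153 t 19.5 q6 1.55
shift [ 0.02  0.01 -0.97] turn [-0.001 -0.004 -0.001]
[-0.16548865 -0.1776497  -0.05349252]
```

Let it up while still gripped (12 mm), then open and rise.

```bash
python3 -m handwheel '[[0,0,-0.3,0,0,0,255],[0,0,-0.6,0,0,0,255],[0,0,-0.9,0,0,0,255],[0,0,-1.2,0,0,0,255],[0,0,-1.2,0,0,0,255],[0,0,-1.2,0,0,0,200],[0,0,-1.2,0,0,0,150],[0,0,-1.2,0,0,0,80],[0,0,-1.2,0,0,0,0],[0,0,-1.2,0,0,0,0],[0,0,-1.2,0,0,0,0],[0,0,-3,0,0,0,0],[0,0,-6,0,0,0,0],[0,0,-9,0,0,0,0],[0,0,-9,0,0,0,0]]'; python3 -c "
from h import *
goto(.514,-.2195,.29,-.057)"
```

```text
clock: 21.0
tool_pos: [0.6146, -0.2257, 0.3357]
tool_rot: [0.001, 0.98, -0.199, 0.006]
contact_force: [0.5, -0.7, 0.4]
finger_gap: 1.004
now [ 0.6146 -0.2257  0.3357] yaw -0.4 F [ 0.5 -0.7  0.4] gap 1.004 t 21.0 q6 1.55
shift [-9.56  3.35  4.45] turn [ 0.002 -0.012 -0.343]
```

```bash
python3 -m handwheel '[[-2,0.7,0,0,0,-0.05,50],[-4,1.4,0,0,0,-0.1,100],[-6,2.1,0,0,0,-0.2,200],[-8,2.8,1,0,0,-0.3,255],[-9.56,3.35,3,0,0,-0.343,255],[-9.56,3.35,4.45,0,0,-0.343,255],[-9.56,3.35,4.45,0,0,-0.343,255],[-9.56,3.35,4.45,0,0,-0.343,255]]'; python3 - <<'E'
from h import *
im=capture("top");im2=capture("side")
a=cv2.resize(im[145:255,240:390],(480,352),interpolation=cv2.INTER_CUBIC)
b=cv2.resize(im2[180:290,285:385],(320,352),interpolation=cv2.INTER_CUBIC)
cv2.imwrite("pics/p9.png",cv2.convertScaleAbs(np.hstack([a,b]),alpha=1.8))
goto(.514,-.2195,.249,-.057)
E
```

```text
clock: 21.8
tool_pos: [0.512, -0.2185, 0.2839]
tool_rot: [0.0, 1.0, -0.029, 0.0]
contact_force: [-0.1, 0.1, 0.3]
finger_gap: 0.001
now [ 0.5125 -0.2187  0.2847] yaw -0.057 F [-0.4 -0.4  0.3] gap 0.001 t 21.9 q6 1.15
shift [0.15 0.07 3.57] turn [ 0.001 -0.002 -0.   ]
```

View pics/p9.png

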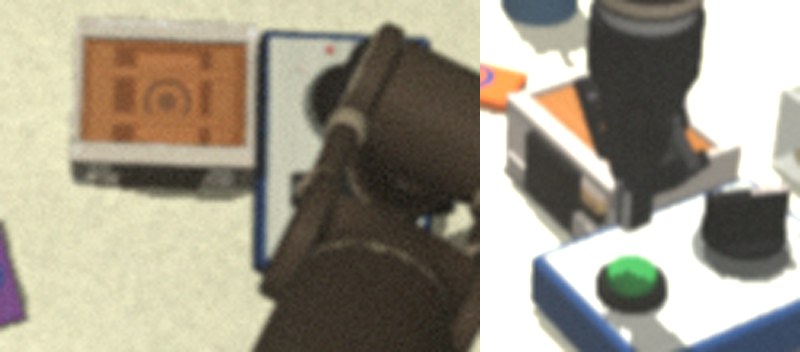

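```bash
python3 - <<'E'
from h import *
c=np.array([.6135,-.225])
for z in (.1025,.0905):
  for d in (.6,1.0,1.2,1.4,1.8):
    a=.82-d;e=np.array([np.cos(a),np.sin(a)])*.031
    p=(proj("side",[[*(c-e),z],[*(c+e),z]])-[285,180]+.5)*3.2+[480,0]
    print(z,d,np.round(p).tolist())
E
```

```text
0.1025 0.6 [[720.0, 212.0], [771.0, 175.0]]
0.1025 1.0 [[708.0, 204.0], [782.0, 184.0]]
0.1025 1.2 [[705.0, 199.0], [786.0, 189.0]]
0.1025 1.4 [[703.0, 193.0], [789.0, 194.0]]
0.1025 1.8 [[704.0, 184.0], [788.0, 204.0]]
0.0905 0.6 [[718.0, 226.0], [769.0, 189.0]]
0.0905 1.0 [[707.0, 217.0], [781.0, 197.0]]
0.0905 1.2 [[703.0, 212.0], [784.0, 202.0]]
0.0905 1.4 [[701.0, 207.0], [787.0, 207.0]]
0.0905 1.8 [[703.0, 197.0], [786.0, 217.0]]
```

The bar ends in the side crop (708,193 and 787,190) match "up, two dots". Press start now.

```bash
python3 -m handwheel '[[0.15,0.07,1.5,0,0,0,255],[0.15,0.07,3,0,0,0,255],[0.15,0.07,3.6,0,0,0,255],[0.15,0.07,4,0,0,0,255],[0.15,0.07,4.3,0,0,0,255],[0.15,0.07,4.6,0,0,0,255],[0.15,0.07,4.7,0,0,0,255],[0.15,0.07,4.7,0,0,0,255]]'
```

```text
clock: 22.7
tool_pos: [0.5122, -0.2188, 0.2392]
tool_rot: [-0.001, 1.0, -0.029, -0.002]
contact_force: [-8.6, 4.5, 18.4]
finger_gap: 0.001
```

18 N means it is past the 5 N stop, so fully pressed. Release, clear off and check.

```bash
python3 -m handwheel '[[0,0,-1,0,0,0,255],[0,0,-4,0,0,0,255],[0,0,-8,0,0,0,255],[0,0,-12,0,0,0,255],[-4,0,-14,0,0,0,255],[-8,3,-14,0,0,0,255],[-12,6,-14,0,0,0,255],[-16,-10,-14,0,0,0,255],[-16,-14,-14,0,0,0,255],[-16,-18,-14,0,0,0,255],[-16,-22,-14,0,0,0,255],[-16,-22,-14,0,0,0,255],[-16,-22,-14,0,0,0,255],[-16,-22,-14,0,0,0,255],[-16,-22,-14,0,0,0,255]]'; python3 - <<'E'
from h import *
im=capture("top");im2=capture("side")
a=cv2.resize(im[145:255,240:390],(480,352),interpolation=cv2.INTER_CUBIC)
b=cv2.resize(im2[180:290,285:385],(320,352),interpolation=cv2.INTER_CUBIC)
cv2.imwrite("pics/p10.png",cv2.convertScaleAbs(np.hstack([a,b]),alpha=1.8))
s=manip.get_state();print(s["contact_force"],s["tool_pos"])
E
```

```text
clock: 24.2
tool_pos: [0.3656, 0.0102, 0.377]
tool_rot: [0.0, 1.0, -0.027, 0.001]
contact_force: [0.7, -0.7, 0.9]
finger_gap: -0.004
[0.95536001 0.66188319 0.25290365] [0.3657157  0.00904978 0.37689605]
```

View pics/p10.png

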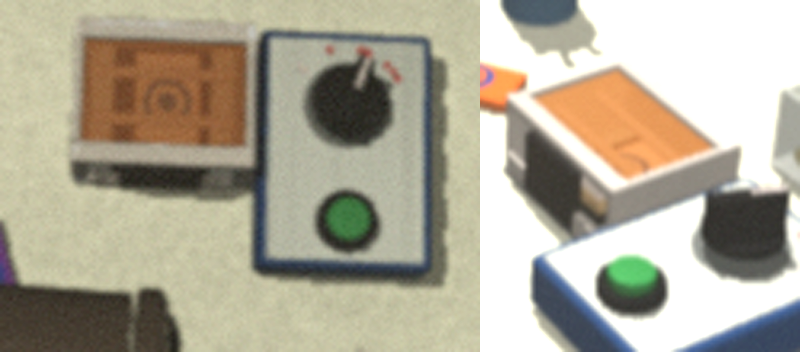

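The pointer at (365,68) aims at the two dots at (365,52). The dial and button look up, the tray is home and the panel is centred under the window. Handing in.

```bash
python3 -c "
from rig import job
print(job.job_done())"
```

```text
the job is handed in; nothing more can be done
None
```

I ran the whole curing sequence in order and handed the job in at about 24 s of the 67 s allowed. No verdict came back.

- **Panel:** I laid the blue-ring panel on the pad and let go. The top camera put it about 2.5 mm from my pad-centre estimate, and the model overlay in the side picture agreed to within about 2 mm. Its long side was within about 0.04 rad of the tray's.
- **Tray:** I pushed it about 111 mm until the force rose to 14 N at the hard stop. The ring still showed centred through the window afterwards.
- **Dial:** I pushed it in until the spring force read 8.8 N, about 11.6 mm. I then turned it 1.2 rad clockwise and let it up. The last picture shows the pointer at the two dots, and the bar's height in the side view matches fully up.
- **Start button:** I pressed it to its stop (18 N, against about 5 N needed) and released it. It looks up in the last picture.
- **Finish:** The arm ended clear of everything. None of the moves went close to the bystanders, but I did not measure their positions again at the end.

None of my checks failed or disagreed. I judged the joint positions from forces and pictures, not from direct readings.

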